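Fill the display box from the bead stand and hold the shutter at the mark

ROBOT

A 7-joint arm with a two-finger parallel gripper is mounted at the origin on the work surface; the furniture and walls round the work are solid. World frame = base frame: x ahead of the robot, y to its left, z up, the work surface at z = 0. Lengths are in m, angles in rad, forces in N, time in s.
With the tool pointing down it reaches from about 0.4 to 0.75 m from the base axis. Payload 19.5 kg.
Tool frame: the origin (TCP) lies between the finger pads; the fingertips stand 17 mm ahead of it and the grasp point (between the pads) lies 2 mm behind it (tip_reach is the distance from the TCP to the fingertips, in m); z points along the fingers, y is the line along which they close (so a half turn about z gives the same grasp; the last joint's range is limited). The gripper opens to 85 mm and grips with 20 to 120 N. Pads are 22 mm wide; open, the fingers measure 114 mm over their backs; the gripper's body (76 mm by 85 mm) begins 54 mm behind the grasp point. The pads swing forward as they close: fully open they stand 13 mm farther back than shut.
Start: joints at [-1.269, 0.707, -0.028, 1.485, 0.022, 0.951, -0.075], TCP at [0.194, 0.541, 0.248] pointing down, gripper open.
Joint ranges: [-2.71, 2.71], [-0.32, 2.16], [-1.57, 1.52], [0, 2.45], [-1.46, 4.6], [0, 2.02], [-2.83, 2.83]. Speed limits (rad/s): [1.89, 1.89, 2.57, 2.57, 3.01, 3.01, 3.01].

INTERFACE

Orientations are given as a 3x3 rotation matrix whose columns are the frame's x, y, z axes.
In Python, from bench import state, capture, close_job, tip_reach gives the robot as it stands.
- The arm moves only by the tool drive_tool, never from a script. Its argument "steps" is a list of rows, each a list of 7 numbers: the closure, from 0 (fully open) to 1 (shut), then the shift along the tool's x, y, z in mm, then the turn, a rotation vector about the tool's x, y, z in degrees. A call has 1 to 20 rows; each row is the pose to reach, as a shift and turn from the pose commanded when the call began, along the tool's axes at that moment; what a row does not reach only later rows make up. A row lasts 1/12 s, in which the tool goes at most 41.7 mm and 7.16 degrees, less where a joint would pass 70% of its speed; a pose out of reach is approached as far as the arm can. A call with a gripper value outside its range is refused whole. The fingers move at their own pace and stop on an object; the grip force is fixed at half the most. Time passes only in rows, so rows that repeat a pose let the fingers close. It gives the time, the measured TCP pose, the force, the opening and the grip force at its end, in the units of the state.
- state(): the state, without advancing time (a new reading comes with each control period).
- capture(name): name is "side" or "top"; returns a dict with "pixels" (384x512x3 uint8, red, green, blue), "camera_matrix" (3x3 intrinsics, pixels), "D" ([k1, k2, p1, p2, k3] as OpenCV has them; the pictures are not rectified), "rvec" (rotation vector, rad) and "tvec" (3), from world to camera coordinates, as OpenCV has them. Camera axes: x right, y down, z forward; pixel columns grow to the right and rows downward; lengths in m; the calibration is good to about 2 mm. A picture is of the moment at which its call begins. There is no depth.
- close_job(): hands the job in; it is judged then, once.
The state is a dict: "time_s": time; "q": joint angles; "qvel": joint speeds; "effort": joint torques, N m; "tool_pos": TCP position; "eef_rot": TCP orientation; "force": force on the tool from outside, world axes, zero at the start; "ft_torque": the same for the moment, N m; "finger_gap": finger opening in m; "gripper_force": force on a finger pad.
Only numpy, scipy, OpenCV 4.12 (cv2) and the standard library are available. Lean on these libraries where they do the work, as an engineer would, in place of code of your own. Each camera call takes 0.05 s, during which the arm holds its last target. There are 200 camera calls.

TASK

Lift the little metal tray by its wooden grip board, tip it over the filling stand so that all four wooden beads slide off into the funnel (do not pick the beads up with the fingers), and set the empty tray back down flat on the table. Then pull the stand's spring shutter out by its wooden post until its pointer stands level with the middle of the brass clip on the rail, so that the beads drop into the box below, and keep it there: finish while still holding the post, since the spring shuts it when let go. Leave the other things on the table where they are.

Things in the scene. Friction and masses are not known exactly. Their poses are not given: they have to be found in the camera images.
- stand: The fixed filling stand: a plywood box on two side panels, outside 150 (x) by 194 mm (y), top 145 mm above the table. Origin at table height below the throat's centre; its x points away from the robot (yaw within 0.25 rad). In front of the box two aluminium rails, 56 mm either side of the middle, tops 84 mm above the table, reach to 245 mm from the throat's centre and carry the shutter.
- mouth (a point): Centre of the stand's funnel mouth, level with its top rim, 145 mm above the table. The mouth is 132 mm along the stand's x by 170 mm along its y; the metal funnel inside narrows to a throat 62 by 90 mm, 86 mm above the table, closed below by the shutter plate.
- shutter: The steel shutter plate with its post and pointer; it slides straight along the stand's -x from shut (as found) to a stop at 108 mm. Its spring pulls with 3 N when shut and about 8 N at 80 mm, and shuts it again when let go. The throat is fully open from 65 mm. The origin lies at table height, below the throat's centre when shut, and moves with it.
- post (a point): Point on the axis of the shutter's upright wooden post, 115 mm above the table. The post is 18 mm in diameter, from 84 to 138 mm above the table, with a 24 mm knob on top up to 148 mm. When shut it stands 122 mm in front of the throat's centre, its axis 47 mm from the box. It can be gripped from above, from any side.
- pointer (a point): Tip of the shutter's pointer: a 4 mm wide dark steel bar from the post's foot, 49 mm along the stand's +y towards the clip's rail, 85 mm above the table (top 87 mm). It moves with the shutter, level with the post's axis along the slide.
- clip_mark (a point): Middle of the brass clip on the +y (left) rail, 87 mm above the table; fixed, with the stand's axes. The clip is 16 mm long along the rail, with a dark line across its middle and an upright tab to 98 mm above the table on its outer side, 62 mm from the line of the post. The pointer must come level with it; it starts 64 to 96 mm behind it.
- tray_grip (a point): Middle of the tray's wooden grip board, 70 mm above the tray's underside. The board stands upright at the tray's back: 12 mm thick along the tray's x, 52 mm wide along its y, top 89 mm above the underside. Axes are the tray's: x from the open front to the board, z up. The front edge lies 176 mm in front of this point.
- tray_lip (a point): Middle of the tray's open front edge, on the floor's upper face, 3 mm above the underside; axes are the tray's. The tray is aluminium, 170 mm long (x), 86 mm wide (80 inside), side walls 21 mm and back wall 33 mm high, no wall in front, about 0.16 kg. Beads slide off this edge when the tray is tipped more than about 22 degrees.
- tray: The same tray; origin at the middle of its underside, 85 mm behind the lip and 91 mm in front of the grip board; x to the grip board, z up.
- display_box: Open printed display tray under the stand's throat, standing loose on the table between the side panels: 135 by 150 mm, walls 54 to 62 mm high, floor 2 mm. Origin at the middle of its underside, z up.
- mug: Bystander: spotted mug, 82 x 112 x 94 mm; origin under its middle.
- spool: Bystander: spool of ribbon lying flat, 77 x 125 x 34 mm.
- sachet: Bystander: flat packet, 100 x 141 x 23 mm.
- tags: Bystander: stack of paper tags, 57 x 128 x 13 mm.
- bead0_center (a point): Centre of a barrel-shaped turned wooden bead, 26 mm in diameter, 24 mm tall, 20 g, varnished and slippery; it starts standing on the tray's floor. The four are alike.
- bead0: The same bead; origin in the middle of its lower end.
- bead1_center (a point): Centre of a barrel-shaped turned wooden bead, 26 mm in diameter, 24 mm tall, 20 g, varnished and slippery; it starts standing on the tray's floor. The four are alike.
- bead1: The same bead; origin in the middle of its lower end.
- bead2_center (a point): Centre of a barrel-shaped turned wooden bead, 26 mm in diameter, 24 mm tall, 20 g, varnished and slippery; it starts standing on the tray's floor. The four are alike.
- bead2: The same bead; origin in the middle of its lower end.
- bead3_center (a point): Centre of a barrel-shaped turned wooden bead, 26 mm in diameter, 24 mm tall, 20 g, varnished and slippery; it starts standing on the tray's floor. The four are alike.
- bead3: The same bead; origin in the middle of its lower end.

How it is judged:
By the outcome, as a careful person would: the job done as asked, in the order asked, and still so for the second after the job is handed in, while the arm keeps its last pose, push and grip.
It also fails if it takes over 59 s, if anything falls off the work surface, if the arm or the gripper's body presses on something with over 40 N, if the wrist force passes 120 N, or if a joint passes its speed limit or range.

## Working session

There is one attempt and no reset: what is moved stays moved. The work goes in short steps, Python scripts to look and compute and a tool call to move; the robot and the scene stay as the last step left them, time stands still between calls to the robot, and variables do not carry over. Pictures are saved under pics/ and viewed, at most 10 in all, crops included, and the job is handed in when it is done.

Besides the shell and the picture viewer there is one more tool, called as name([rows], argument=value, ...), one row to a line, values as JSON. drive_tool: Moves the arm, as the interface text tells. Its arguments: {"type":"object","properties":{"steps":{"type":"array","items":{"type":"array","items":{"type":"number"}}}},"required":["steps"]}

```bash
mkdir -p pics; cat > h.py <<'E'
import numpy as np, cv2
from bench import state, capture
def cam(n):
    c=capture(n); c={k:np.asarray(v) for k,v in c.items()}; c['R']=cv2.Rodrigues(c['rvec'].astype(float))[0]; return c
def save(c,f): cv2.imwrite('pics/'+f,c['pixels'][:,:,::-1])
def ray(c,uv):
    p=cv2.undistortPoints(np.array(uv,float).reshape(-1,1,2),c['camera_matrix'],c['D']).reshape(-1,2)
    d=np.c_[p,np.ones(len(p))]@c['R']; return -c['R'].T@c['tvec'].ravel(), d
def plane(c,uv,z):
    o,d=ray(c,uv); return o+d*((z-o[2])/d[:,2])[:,None]
def proj(c,P): return cv2.projectPoints(np.array(P,float).reshape(-1,1,3),c['rvec'].astype(float),c['tvec'].astype(float),c['camera_matrix'],c['D'])[0].reshape(-1,2)
E
python3 - <<'E'
from h import *
np.set_printoptions(precision=3,suppress=True)
for n in('top','side'):
    c=cam(n); save(c,n+'0.png'); np.save(n+'0.npy',c,allow_pickle=True); print(n,-c['R'].T@c['tvec'].ravel(),c['R'][2],c['camera_matrix'][0,0])
print(state())
E
```

```text
top [0.405 0.065 1.268] [ 0.076  0.009 -0.997] 424.47761433566933
side [ 0.127 -0.682  0.687] [ 0.382  0.727 -0.571] 406.95445000370563
{'time_s': 0.1, 'q': array([-1.269,  0.707, -0.028,  1.485,  0.022,  0.951, -0.075]), 'qvel': array([ 0.   , -0.001,  0.002,  0.   , -0.001, -0.001, -0.   ]), 'effort': array([  0.004, -88.427,   1.237, -23.645,   0.017,   0.005,   0.   ]), 'tool_pos': array([0.194, 0.541, 0.248]), 'eef_rot': array([[-0.941,  0.337, -0.   ],
       [ 0.337,  0.941, -0.001],
       [-0.   , -0.001, -1.   ]]), 'force': array([-0.343,  0.048,  1.037]), 'ft_torque': array([-0.045, -0.031, -0.014]), 'gripper_force': 0.0, 'finger_gap': 0.08551026380690138}
```

View pics/top0.png

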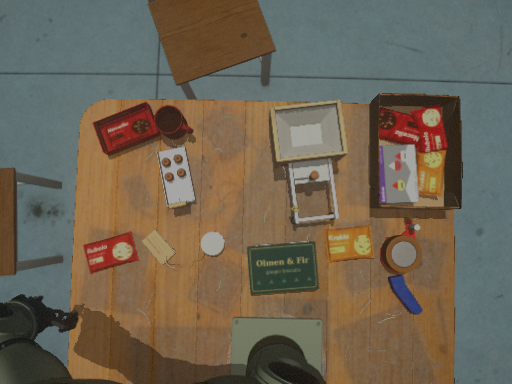

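View pics/side0.png

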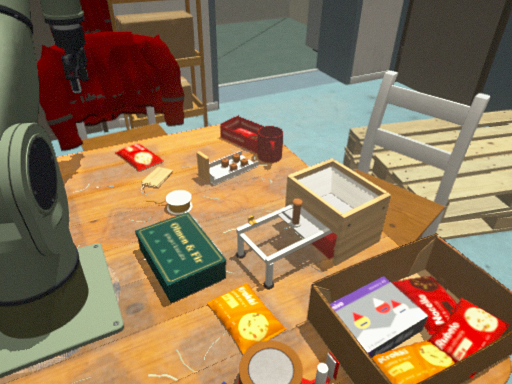

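Top view: tray around (178,177) with its board at (180,204) and its open front toward the mug. The stand is at (308,132), post (314,175), and the clip near (294,208). I'll enlarge both areas.

```bash
python3 - <<'E'
from h import *
t=np.load('top0.npy',allow_pickle=True).item()['pixels'][:,:,::-1]
s=np.load('side0.npy',allow_pickle=True).item()['pixels'][:,:,::-1]
f=lambda im,u,v,w,h,k:cv2.resize(im[v:v+h,u:u+w],None,fx=k,fy=k,interpolation=cv2.INTER_CUBIC)
a=f(t,148,136,56,80,5)   #280x400
b=f(t,264,96,90,132,4)  #360x528
o=np.zeros((560,760,3),np.uint8); o[:400,:280]=a; o[:528,300:660]=b
cv2.imwrite('pics/ct.png',o)
o=np.zeros((560,800,3),np.uint8)
a=f(s,190,115,100,75,4); b=f(s,230,155,165,140,4.8)
cv2.imwrite('pics/cs.png',np.vstack([cv2.copyMakeBorder(f(s,190,115,100,75,3),0,0,0,360,0),f(s,230,155,165,140,2.5/2.5*2.63636)[:, :660] if 0 else cv2.copyMakeBorder(f(s,230,185,165,100,4),0,0,0,0,0)[:375,:660]]) )
E
```

```text
(no output)
```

View pics/ct.png

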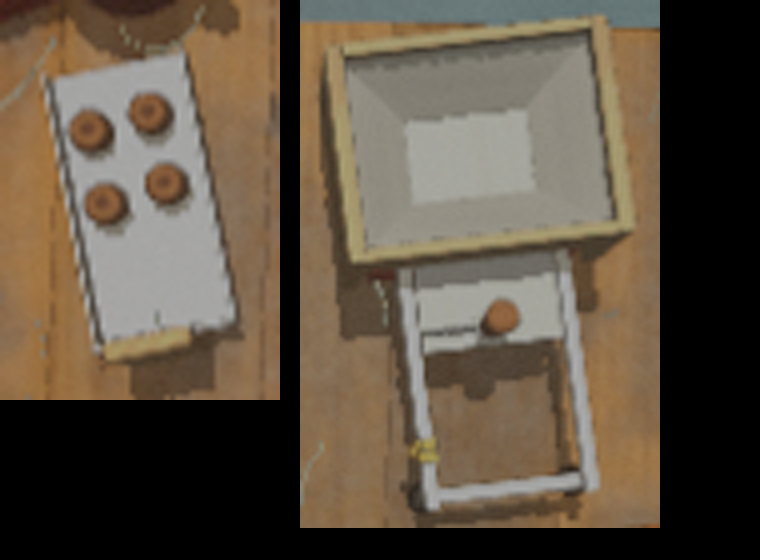

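View pics/cs.png

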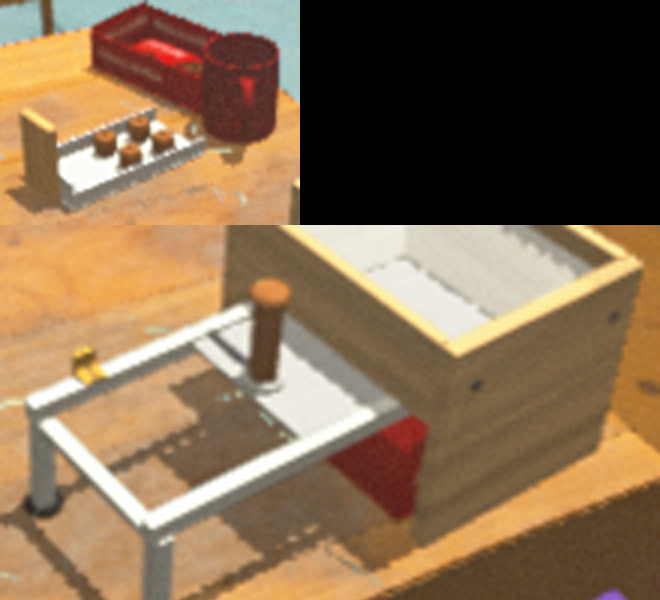

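Crops: stand rim corners, knob, brass clip (425,449 in crop), pointer line (about y 330), and tray board/lip corners are all clear. Next I'll measure them.

```bash
python3 - <<'E'
from h import *
np.set_printoptions(precision=4,suppress=True)
c=np.load('top0.npy',allow_pickle=True).item(); s=np.load('side0.npy',allow_pickle=True).item()
S=lambda p:[(264+(x-300+.5)/4-.5,96+(y+.5)/4-.5) for x,y in p]
T=lambda p:[(148+(x+.5)/5-.5,136+(y+.5)/5-.5) for x,y in p]
r=plane(c,S([(327,48),(606,18),(634,228),(354,262)]),.145); ctr=r.mean(0); print('stand',r[:,:2],ctr)
ex=(r[0]+r[1]-r[2]-r[3])[:2]; yaw1=np.arctan2(ex[1],ex[0]); ey=(r[0]+r[3]-r[1]-r[2])[:2]; yaw2=np.arctan2(-ey[0],ey[1]); print(yaw1,yaw2,np.linalg.norm(ex)/2,np.linalg.norm(ey)/2)
print('knob',plane(c,S([(501,315)]),.148))
hsv=cv2.cvtColor(c['pixels'],cv2.COLOR_RGB2HSV)
m=cv2.inRange(hsv[196:220,284:300],(22,110,90),(34,255,255)); v,u=np.nonzero(m); cl=(u.mean()+284,v.mean()+196); print('clip',cl,len(u),plane(c,[cl],.089))
print('pointer',plane(c,S([(425,332),(470,328)]),.087))
b=plane(c,T([(103,345),(192,331)]),.089);b2=plane(c,T([(105,360),(190,348)]),.089); print('board',b,b2,np.r_[b,b2].mean(0))
l=plane(c,T([(45,75),(185,52)]),.021);print('lip',l,l.mean(0))
bd=plane(c,T([(91,131),(151,114),(106,203),(166,184)]),.027);print('beads',bd)
#side check
K=lambda p:[(230+(x+.5)/4-.5,185+(y-225+.5)/4-.5) for x,y in p]
print('side knob',plane(s,K([(271,290)]),.148),'clip',plane(s,K([(88,368)]),.088),'tabtop')
G=lambda p:[(190+(x+.5)/3-.5,115+(y+.5)/3-.5) for x,y in p]
print('side board top',plane(s,G([(25,111),(56,127)]),.089),plane(s,G([(205,148),(150,110)]),.021))
E
```

```text
stand [[ 0.7172  0.0363]
 [ 0.7424 -0.1521]
 [ 0.5991 -0.1714]
 [ 0.5719  0.0155]] [ 0.6577 -0.0679  0.145 ]
0.13841410023960576 0.13889175927974087 0.14571066025984003 0.18948188904172145
knob [[ 0.5382 -0.0826  0.148 ]]
clip (np.float64(295.1666666666667), np.float64(208.05555555555554)) 18 [[ 0.4499 -0.0395  0.089 ]]
pointer [[ 0.5323 -0.0376  0.087 ]
 [ 0.5358 -0.069   0.087 ]]
board [[0.4515 0.3143 0.089 ]
 [0.4604 0.2647 0.089 ]] [[0.4431 0.3128 0.089 ]
 [0.4509 0.2655 0.089 ]] [0.4515 0.2893 0.089 ]
lip [[0.6144 0.3698 0.021 ]
 [0.6299 0.2864 0.021 ]] [0.6221 0.3281 0.021 ]
beads [[0.5804 0.3395 0.027 ]
 [0.5913 0.3042 0.027 ]
 [0.5378 0.3288 0.027 ]
 [0.5498 0.2937 0.027 ]]
side knob [[ 0.5389 -0.0872  0.148 ]] clip [[ 0.451  -0.0388  0.088 ]] tabtop
side board top [[0.4484 0.3067 0.089 ]
 [0.4644 0.2658 0.089 ]] [[0.6258 0.2684 0.021 ]
 [0.6074 0.3635 0.021 ]]
```

drive_tool([
  [0, -160, -75, 10, 0, 0, 30],
  [0, -327, -150, 38, 0, 0, 58.8],
  [0, -327, -150, 38, 0, 0, 58.8],
  [0, -327, -150, 38, 0, 0, 58.8],
  [0, -327, -150, 38, 0, 0, 58.8],
  [0, -327, -150, 38, 0, 0, 58.8],
  [0, -327, -150, 38, 0, 0, 58.8],
  [0, -327, -150, 38, 0, 0, 58.8],
  [0, -327, -150, 38, 0, 0, 58.8],
  [0, -327, -150, 38, 0, 0, 58.8],
  [0, -327, -150, 38, 0, 0, 58.8],
  [0, -327, -150, 38, 0, 0, 58.8],
  [0, -327, -150, 38, 0, 0, 58.8],
  [0, -327, -150, 38, 0, 0, 58.8],
  [0, -327, -150, 38, 0, 0, 58.8],
  [0, -327, -150, 38, 0, 0, 58.8],
])

```text
time_s: 1.43
tool_pos: [0.4508, 0.2903, 0.2104]
eef_rot: [[-0.2, 0.98, -0.0], [0.98, 0.2, 0.0], [0.0, 0.0, -1.0]]
force: [-0.3, 0.5, -0.3]
finger_gap: 0.0852
gripper_force: 0.0
```

drive_tool([
  [0, 0, 0, 40, 0, 0, 0],
  [0, 0, 0, 80, 0, 0, 0],
  [0, 0, 0, 110, 0, 0, 0],
  [0, 0, 0, 130, 0, 0, 0],
  [0, 0, 0, 144, 0, 0, 0],
  [0, 0, 0, 144, 0, 0, 0],
  [0.5, 0, 0, 144, 0, 0, 0],
  [0.7, 0, 0, 144, 0, 0, 0],
  [0.8, 0, 0, 144, 0, 0, 0],
  [1, 0, 0, 144, 0, 0, 0],
  [1, 0, 0, 144, 0, 0, 0],
  [1, 0, 0, 144, 0, 0, 0],
  [1, 0, 0, 144, 0, 0, 0],
  [1, 0, 0, 144, 0, 0, 0],
  [1, 0, 0, 144, 0, 0, 0],
  [1, 0, 0, 144, 0, 0, 0],
])

```text
time_s: 2.77
tool_pos: [0.4517, 0.2902, 0.0669]
eef_rot: [[-0.199, 0.98, 0.002], [0.98, 0.199, 0.001], [0.001, 0.002, -1.0]]
force: [0.6, 1.1, 7.9]
finger_gap: 0.0116
gripper_force: 59.0
```

```bash
python3 - <<'E'
from h import *
np.set_printoptions(precision=3,suppress=True)
c=cam('top');s=cam('side')
f=lambda im,u,v,w,h,k:cv2.resize(im[v:v+h,u:u+w,::-1],None,fx=k,fy=k,interpolation=cv2.INTER_CUBIC)
cv2.imwrite('pics/g1.png',np.hstack([f(c['pixels'],130,120,100,100,4),f(s['pixels'],180,90,100,100,4)]))
print(state()['q'],state()['finger_gap'])
E
```

```text
[-0.694  0.937  0.121  1.795 -0.24   0.421 -0.202] 0.011517718873282762
```

View pics/g1.png

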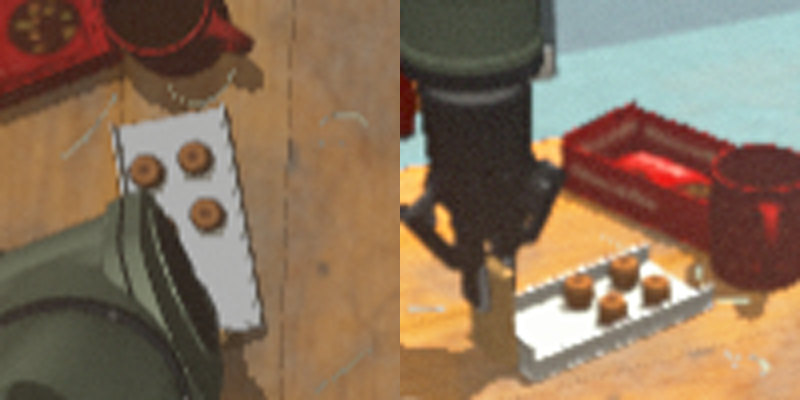

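The board is held squarely and the four beads are still standing on the tray floor. Lifting now.

drive_tool([
  [1, 0, 0, -3, 0, 0, 0],
  [1, 0, 0, -8, 0, 0, 0],
  [1, 0, 0, -16, -0.5, 0, 0],
  [1, 0, 0, -28, -1, 0, 0],
  [1, 0, 0, -44, -1.5, 0, 0],
  [1, 0, 0, -62, -2, 0, 0],
  [1, 0, 0, -80, -2.5, 0, 0],
  [1, 0, 0, -98, -3, 0, 0],
  [1, 0, 0, -116, -3.5, 0, 0],
  [1, 0, 0, -134, -4, 0, 0],
  [1, 0, 0, -152, -4, 0, 0],
  [1, 0, 0, -170, -4, 0, 0],
  [1, 0, 0, -188, -4, 0, 0],
  [1, 0, 0, -206, -4, 0, 0],
  [1, 0, 0, -222, -4, 0, 0],
  [1, 0, 0, -234, -4, 0, 0],
  [1, 0, 0, -242, -4, 0, 0],
  [1, 0, 0, -246, -4, 0, 0],
  [1, 0, 0, -247, -4, 0, 0],
  [1, 0, 0, -247, -4, 0, 0],
])

```text
time_s: 4.53
tool_pos: [0.4509, 0.2898, 0.3132]
eef_rot: [[-0.199, 0.978, 0.068], [0.98, 0.199, 0.014], [-0.0, 0.069, -0.998]]
force: [0.3, 0.5, -3.0]
finger_gap: 0.0114
gripper_force: 58.3
```

```bash
python3 - <<'E'
from h import *
np.set_printoptions(precision=4,suppress=True)
s=state();print(s['q'],s['tool_pos']);print(s['eef_rot'])
# level forward dir at -4deg; shift to (0.500,-0.087,0.314) 
d=np.array([.505,-.087,.314])-s['tool_pos'];print('shift',s['eef_rot'].T@d*1000)
from scipy.spatial.transform import Rotation as R
print('yaw turn tool', s['eef_rot'].T@np.array([0,0,-3.6]))
E
```

```text
[-0.7988  0.5603  0.2735  1.589  -0.1463  0.9489 -0.2876] [0.4509 0.2898 0.3132]
[[-0.1994  0.9775  0.0681]
 [ 0.9799  0.1989  0.0137]
 [-0.0002  0.0695 -0.9976]]
shift [-380.0299  -22.0233   -2.3181]
yaw turn tool [ 0.0006 -0.2501  3.5913]
```

drive_tool([
  [1, -4, 0, 0, 0, 0, 0],
  [1, -12, -1, 0, 0, 0, 0.1],
  [1, -24, -1, 0, 0, 0, 0.2],
  [1, -40, -2, 0, 0, 0, 0.4],
  [1, -60, -4, 0, 0, 0, 0.6],
  [1, -84, -5, -1, 0, 0, 0.8],
  [1, -110, -7, -1, 0, 0, 1],
  [1, -137, -8, -1, 0, 0, 1.2],
  [1, -164, -10, -1, 0, 0, 1.5],
  [1, -191, -11, -1, 0, 0, 1.8],
  [1, -218, -13, -1, 0, 0, 2.1],
  [1, -245, -14, -2, 0, 0, 2.4],
  [1, -271, -16, -2, 0, 0, 2.7],
  [1, -296, -17, -2, 0, -0.1, 3],
  [1, -320, -19, -2, 0, -0.2, 3.2],
  [1, -341, -20, -2, 0, -0.2, 3.4],
  [1, -358, -21, -2, 0, -0.2, 3.5],
  [1, -370, -22, -2, 0, -0.2, 3.6],
  [1, -377, -22, -2, 0, -0.2, 3.6],
  [1, -380, -22, -2, 0, -0.2, 3.6],
])

```text
time_s: 6.2
tool_pos: [0.5048, -0.0885, 0.3136]
eef_rot: [[-0.136, 0.988, 0.069], [0.991, 0.135, 0.01], [0.0, 0.069, -0.998]]
force: [-0.3, 0.3, -2.4]
finger_gap: 0.0111
gripper_force: 58.4
```

```bash
python3 - <<'E'
from h import *
np.set_printoptions(precision=4,suppress=True)
s=state();print(s['q'],s['tool_pos']);print(s['eef_rot'])
c=cam('top');d=cam('side')
f=lambda im,u,v,w,h,k:cv2.resize(im[v:v+h,u:u+w,::-1],None,fx=k,fy=k,interpolation=cv2.INTER_CUBIC)
cv2.imwrite('pics/g2.png',np.hstack([f(c['pixels'],250,80,130,160,3),f(d['pixels'],230,90,130,160,3)]))
R=s['eef_rot']; print('shift to tip pose',R.T@(np.array([.520,-.087,.316])-s['tool_pos'])*1000)
print('lip now', s['tool_pos']+R@np.array([0,.176,.064]))
E
```

```text
[-0.0137  0.5174  0.2331  1.6671 -0.1737  0.9099  0.4247] [ 0.5048 -0.0885  0.3136]
[[-0.1355  0.9884  0.0686]
 [ 0.9908  0.1352  0.0098]
 [ 0.0004  0.0693 -0.9976]]
shift to tip pose [-0.5493 15.355  -1.2971]
lip now [ 0.6832 -0.0641  0.262 ]
```

View pics/g2.png

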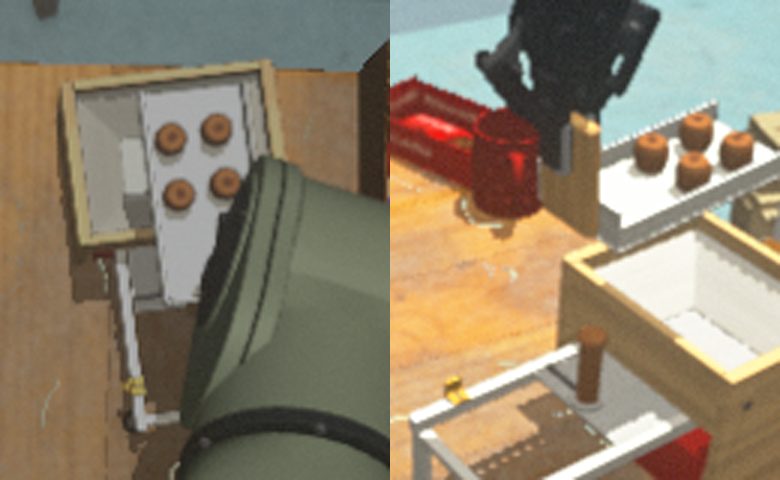

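The tray is level over the funnel with all four beads on it. I'll tip it slowly and keep the lip just inside the front rim.

drive_tool([
  [1, 0, -3, 3, 2, 0, 0],
  [1, 0, -7, 7, 5, 0, 0],
  [1, 0, -12, 12, 9, 0, 0],
  [1, 0, -18, 17, 13, 0, 0],
  [1, 0, -25, 24, 18, 0, 0],
  [1, 0, -30, 28, 22, 0, 0],
  [1, 0, -32, 30, 24, 0, 0],
  [1, 0, -27, 27, 26, 0, 0],
  [1, 0, -22, 24, 28, 0, 0],
  [1, 0, -17, 20, 30, 0, 0],
  [1, 0, -12, 17, 32, 0, 0],
  [1, 0, -7, 14, 34, 0, 0],
  [1, 0, -1, 10, 36, 0, 0],
  [1, 0, 4, 6, 38, 0, 0],
  [1, 0, 10, 2, 40, 0, 0],
  [1, 0, 15, -1, 42, 0, 0],
  [1, 0, 15, -1, 42, 0, 0],
  [1, 0, 15, -1, 42, 0, 0],
  [1, 0, 15, -1, 42, 0, 0],
  [1, 0, 15, -1, 42, 0, 0],
])

```text
time_s: 7.97
tool_pos: [0.5198, -0.0847, 0.3161]
eef_rot: [[-0.138, 0.781, -0.609], [0.991, 0.109, -0.084], [0.001, -0.615, -0.789]]
force: [-1.6, -0.2, -1.3]
finger_gap: 0.0112
gripper_force: 58.6
```

```bash
python3 - <<'E'
from h import *
np.set_printoptions(precision=4,suppress=True)
s=state();print(s['q'],s['tool_pos']);print(s['eef_rot']);R=s['eef_rot'];print('lip now', s['tool_pos']+R@np.array([0,.176,.064]))
c=cam('top');d=cam('side')
f=lambda im,u,v,w,h,k:cv2.resize(im[v:v+h,u:u+w,::-1],None,fx=k,fy=k,interpolation=cv2.INTER_CUBIC)
cv2.imwrite('pics/g3.png',np.hstack([f(c['pixels'],250,80,130,160,3),f(d['pixels'],260,100,130,160,3)]))
E
```

```text
[-0.0543  0.9531  0.2988  0.9032 -0.039   1.9433  0.3381] [ 0.5198 -0.0847  0.3161]
[[-0.1375  0.7812 -0.6089]
 [ 0.9905  0.1089 -0.0839]
 [ 0.0007 -0.6147 -0.7888]]
lip now [ 0.6183 -0.0709  0.1575]
```

View pics/g3.png

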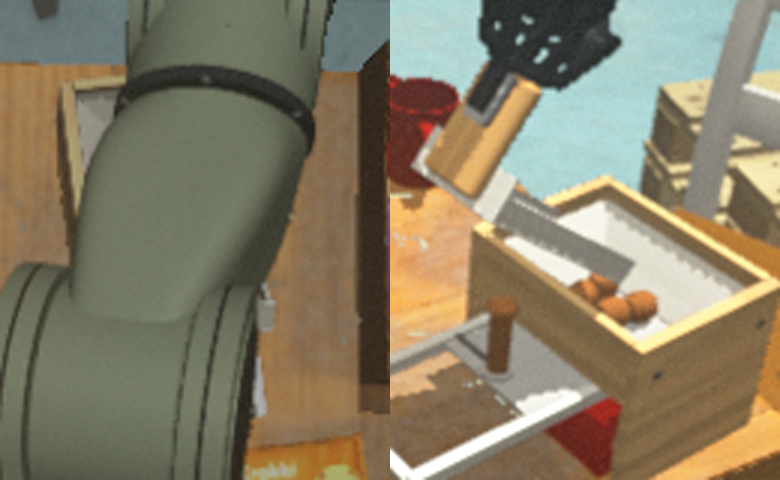

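drive_tool([
  [1, 0, 0, 0, -4, 0, 0],
  [1, 0, 0, 0, -10, 0, 0],
  [1, 0, 0, 0, -16, 0, 0],
  [1, 0, 0, 0, -22, 0, 0],
  [1, 0, 0, 0, -28, 0, 0],
  [1, 0, 0, 0, -34, 0, 0],
  [1, 0, 0, 0, -38, 0, 0],
  [1, 0, 0, 0, -38, 0, 0],
  [1, 0, 0, 0, -38, 0, 0],
])

```text
time_s: 8.82
tool_pos: [0.5195, -0.0849, 0.3166]
eef_rot: [[-0.137, 0.991, -0.001], [0.991, 0.137, 0.001], [0.001, -0.001, -1.0]]
force: [0.5, -0.5, -1.4]
finger_gap: 0.0113
gripper_force: 58.6
```

```bash
python3 - <<'E'
from h import *
from scipy.spatial.transform import Rotation as Ro
np.set_printoptions(precision=2,suppress=True)
s=state();R=s['eef_rot'];print(R)
y=np.array([np.cos(.2),np.sin(.2),0]);z=np.array([0,0,-1.]);G=np.c_[np.cross(y,z),y,z]
print(R.T@(np.array([.4517,.290,.314])-s['tool_pos'])*1000, Ro.from_matrix(R.T@G).as_rotvec(degrees=True))
E
```

```text
[[-0.14  0.99 -0.  ]
 [ 0.99  0.14  0.  ]
 [ 0.   -0.   -1.  ]]
[380.62 -15.79   2.94] [-0.03 -0.06 -3.58]
```

drive_tool([
  [1, 10, 0, 0, 0, 0, 0],
  [1, 30, -1, 0, 0, 0, -0.5],
  [1, 60, -3, 0, 0, 0, -0.8],
  [1, 95, -4, 1, 0, 0, -1.2],
  [1, 130, -5, 1, 0, 0, -1.5],
  [1, 165, -7, 1, 0, 0, -1.8],
  [1, 200, -8, 2, 0, 0, -2.1],
  [1, 235, -10, 2, 0, 0, -2.5],
  [1, 270, -11, 2, 0, 0, -2.8],
  [1, 305, -13, 3, 0, 0, -3.1],
  [1, 335, -14, 3, 0, 0, -3.3],
  [1, 360, -15, 3, 0, 0, -3.5],
  [1, 375, -16, 3, 0, 0, -3.6],
  [1, 381, -16, 3, 0, 0, -3.6],
  [1, 381, -16, 3, 0, 0, -3.6],
  [1, 381, -16, 3, 0, 0, -3.6],
])

```text
time_s: 10.15
tool_pos: [0.4521, 0.2895, 0.3129]
eef_rot: [[-0.198, 0.98, -0.001], [0.98, 0.198, -0.0], [-0.0, -0.001, -1.0]]
force: [-0.2, -1.2, -1.1]
finger_gap: 0.0117
gripper_force: 58.7
```

```bash
python3 - <<'E'
from h import *
s=state();print(s['tool_pos'],s['eef_rot'].round(4),s['q'])
c=cam('top');d=cam('side')
f=lambda im,u,v,w,h,k:cv2.resize(im[v:v+h,u:u+w,::-1],None,fx=k,fy=k,interpolation=cv2.INTER_CUBIC)
cv2.imwrite('pics/g4.png',np.vstack([np.hstack([f(c['pixels'],130,90,140,100,2.8),f(d['pixels'],180,70,140,100,2.8)]),np.hstack([f(c['pixels'],250,90,140,100,2.8),f(d['pixels'],260,150,140,100,2.8)])]))
E
```

```text
[0.45206756 0.28948554 0.31291935] [[-1.985e-01  9.801e-01 -6.000e-04]
 [ 9.801e-01  1.985e-01 -4.000e-04]
 [-3.000e-04 -6.000e-04 -1.000e+00]] [-0.76658145  0.59137579  0.25796679  1.51850445 -0.16425515  1.05374931
 -0.26928203]
```

View pics/g4.png

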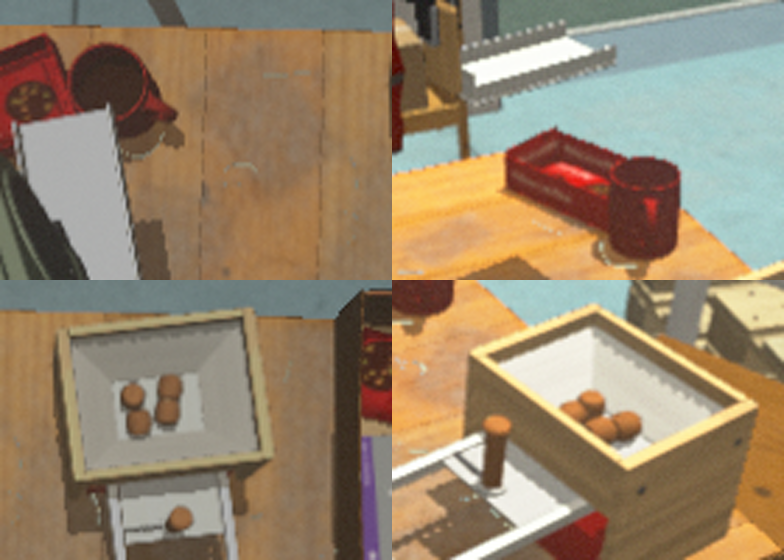

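All four beads lie at the funnel's throat and the tray is empty. I'll set it down.

drive_tool([
  [1, 0, -2, 10, 0, 0, 0],
  [1, 0, -5, 35, 0, 0, 0],
  [1, 0, -5, 65, 0, 0, 0],
  [1, 0, -5, 95, 0, 0, 0],
  [1, 0, -5, 125, 0, 0, 0],
  [1, 0, -5, 155, 0, 0, 0],
  [1, 0, -5, 185, 0, 0, 0],
  [1, 0, -5, 210, 0, 0, 0],
  [1, 0, -5, 225, 0, 0, 0],
  [1, 0, -5, 234, 0, 0, 0],
  [1, 0, -5, 239, 0, 0, 0],
  [1, 0, -5, 242, 0, 0, 0],
  [1, 0, -5, 244, 0, 0, 0],
  [1, 0, -5, 245, 0, 0, 0],
  [1, 0, -5, 246, 0, 0, 0],
  [1, 0, -5, 246, 0, 0, 0],
  [1, 0, -5, 246, 0, 0, 0],
])

```text
time_s: 11.67
tool_pos: [0.4469, 0.2897, 0.0675]
eef_rot: [[-0.199, 0.98, 0.0], [0.98, 0.199, 0.001], [0.001, 0.0, -1.0]]
force: [0.2, -0.2, -1.9]
finger_gap: 0.0114
gripper_force: 58.7
```

drive_tool([
  [1, 0, 0, 0.5, 0, 0, 0],
  [1, 0, 0, 1, 0, 0, 0],
  [1, 0, 0, 1, 0, 0, 0],
])

```text
time_s: 11.92
tool_pos: [0.447, 0.2897, 0.067]
eef_rot: [[-0.199, 0.98, 0.0], [0.98, 0.199, 0.001], [0.001, 0.001, -1.0]]
force: [-3.9, -1.6, 15.6]
finger_gap: 0.0112
gripper_force: 61.2
```

Touched down (15 N). Release and rise.

drive_tool([
  [1, 0, 0, -0.5, 0, 0, 0],
  [0.8, 0, 0, -0.5, 0, 0, 0],
  [0.5, 0, 0, -0.5, 0, 0, 0],
  [0, 0, 0, -0.5, 0, 0, 0],
  [0, 0, 0, -0.5, 0, 0, 0],
  [0, 0, 0, -0.5, 0, 0, 0],
  [0, 0, 0, -0.5, 0, 0, 0],
  [0, 0, 0, -0.5, 0, 0, 0],
  [0, 0, 0, -10, 0, 0, 0],
  [0, 0, 0, -40, 0, 0, 0],
  [0, 0, 0, -80, 0, 0, 0],
  [0, 0, 0, -120, 0, 0, 0],
  [0, 0, 0, -160, 0, 0, 0],
  [0, 0, 0, -180, 0, 0, 0],
  [0, 0, 0, -180, 0, 0, 0],
])

```text
time_s: 13.17
tool_pos: [0.4479, 0.2899, 0.2511]
eef_rot: [[-0.199, 0.98, 0.005], [0.98, 0.199, 0.005], [0.004, 0.006, -1.0]]
force: [0.9, 0.1, 0.0]
finger_gap: 0.0856
gripper_force: 0.0
```

```bash
python3 - <<'E'
from h import *
from scipy.spatial.transform import Rotation as Ro
np.set_printoptions(precision=2,suppress=True)
s=state();R=s['eef_rot'];print(s['tool_pos'],s['finger_gap'])
y=np.array([np.cos(.138),np.sin(.138),0]);z=np.array([0,0,-1.]);G=np.c_[np.cross(y,z),y,z]
print(R.T@(np.array([.537,-.085,.240])-s['tool_pos'])*1000, Ro.from_matrix(R.T@G).as_rotvec(degrees=True))
E
```

```text
[0.45 0.29 0.25] 0.08560351601685313
[-385.14   12.62    9.79] [ 0.34 -0.21  3.58]
```

drive_tool([
  [0, -20, 0, 0, 0, 0, 0.5],
  [0, -60, 2, 2, 0, 0, 1],
  [0.3, -100, 3, 3, 0, 0, 1.5],
  [0.45, -140, 5, 4, 0, 0, 2],
  [0.45, -180, 6, 5, 0, 0, 2.5],
  [0.45, -220, 7, 6, 0, 0, 3],
  [0.45, -260, 9, 7, 0, 0, 3],
  [0.45, -300, 10, 8, 0, 0, 3.3],
  [0.45, -340, 11, 9, 0.2, 0, 3.5],
  [0.45, -370, 12, 10, 0.3, -0.2, 3.6],
  [0.45, -385, 13, 10, 0.3, -0.2, 3.6],
  [0.45, -385, 13, 10, 0.3, -0.2, 3.6],
  [0.45, -385, 13, 10, 0.3, -0.2, 3.6],
  [0.45, -385, 13, 10, 0.3, -0.2, 3.6],
])

```text
time_s: 14.33
tool_pos: [0.5361, -0.0843, 0.2359]
eef_rot: [[-0.138, 0.99, -0.005], [0.99, 0.138, -0.003], [-0.002, -0.005, -1.0]]
force: [-0.0, -0.0, -0.5]
finger_gap: 0.047
gripper_force: 0.0
```

```bash
python3 - <<'E'
from h import *
np.set_printoptions(precision=3,suppress=True)
s=state();print(s['tool_pos'],s['q'])
c=cam('top');d=cam('side')
# predicted marks
P=[[.537,-.085,.148],[.537,-.085,.115],list(s['tool_pos'])]
f=lambda im,u,v,w,h,k:cv2.resize(im[v:v+h,u:u+w,::-1],None,fx=k,fy=k,interpolation=cv2.INTER_CUBIC)
im=d['pixels'].copy()
for p in proj(d,P): cv2.circle(im,tuple(int(round(x)) for x in p),1,(0,255,0),-1)
cv2.imwrite('pics/g5.png',np.hstack([f(c['pixels'],130,120,90,110,4),f(im,240,130,110,110,4)]))
E
```

```text
[ 0.536 -0.084  0.236] [ 0.001  0.684  0.178  1.621 -0.144  0.854  0.374]
```

View pics/g5.png

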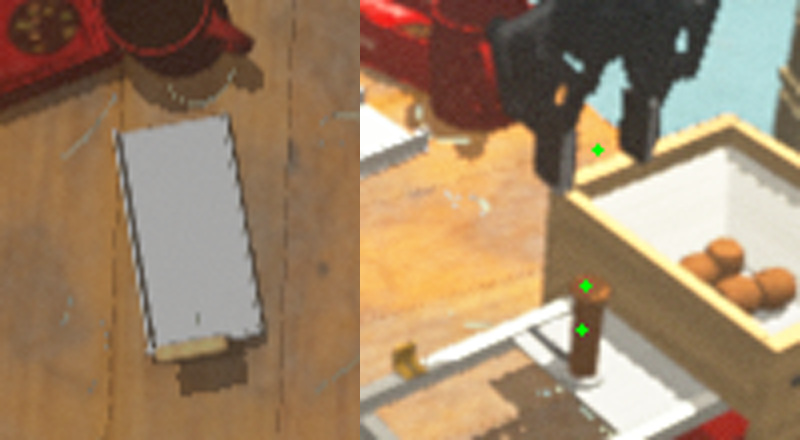

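The tray is back flat and empty. The post sits about 2 mm right of the predicted mark, so I'll descend with that correction and close.

drive_tool([
  [0.45, -1, 1, 30, 0, 0, 0],
  [0.45, -2, 2, 60, 0, 0, 0],
  [0.45, -2, 2, 85, 0, 0, 0],
  [0.45, -2, 2, 105, 0, 0, 0],
  [0.45, -2, 2, 117, 0, 0, 0],
  [0.45, -2, 2, 119, 0, 0, 0],
  [0.6, -2, 2, 119, 0, 0, 0],
  [0.7, -2, 2, 119, 0, 0, 0],
  [0.75, -2, 2, 119, 0, 0, 0],
  [1, -2, 2, 119, 0, 0, 0],
  [1, -2, 2, 119, 0, 0, 0],
  [1, -2, 2, 119, 0, 0, 0],
  [1, -2, 2, 119, 0, 0, 0],
  [1, -2, 2, 119, 0, 0, 0],
  [1, -2, 2, 119, 0, 0, 0],
])

```text
time_s: 15.68
tool_pos: [0.5385, -0.0869, 0.1172]
eef_rot: [[-0.138, 0.99, -0.003], [0.99, 0.138, -0.003], [-0.003, -0.004, -1.0]]
force: [1.6, 4.6, 7.1]
finger_gap: 0.0174
gripper_force: 58.7
```

```bash
python3 - <<'E'
from h import *
s=state();R=s['eef_rot'];print(s['tool_pos'],s['force'],np.round(R.T@np.array([-np.cos(.138),-np.sin(.138),0]),4))
E
```

```text
[ 0.53854311 -0.0868835   0.11723905] [1.64062743 4.6247837  7.12811958] [ 3.0e-04 -1.0e+00  3.8e-03]
```

drive_tool([
  [1, 0, -4, 0, 0, 0, 0],
  [1, 0, -12, 0, 0, 0, 0],
  [1, 0, -20, 0, 0, 0, 0],
  [1, 0, -30, 0, 0, 0, 0],
  [1, 0, -40, 0, 0, 0, 0],
  [1, 0, -50, 0, 0, 0, 0],
  [1, 0, -60, 0, 0, 0, 0],
  [1, 0, -68, 0, 0, 0, 0],
  [1, 0, -74, 0, 0, 0, 0],
  [1, 0, -78, 0, 0, 0, 0],
  [1, 0, -78, 0, 0, 0, 0],
  [1, 0, -78, 0, 0, 0, 0],
  [1, 0, -78, 0, 0, 0, 0],
  [1, 0, -78, 0, 0, 0, 0],
])

```text
time_s: 16.85
tool_pos: [0.4616, -0.0977, 0.1173]
eef_rot: [[-0.138, 0.99, -0.003], [0.99, 0.138, -0.003], [-0.003, -0.003, -1.0]]
force: [6.6, 4.8, -2.2]
finger_gap: 0.0175
gripper_force: 58.6
```

```bash
python3 - <<'E'
from h import *
s=state();print(s['tool_pos'],s['force'],s['q'])
c=cam('top');d=cam('side')
save(c,'t6.png');np.save('side6.npy',d,allow_pickle=True);np.save('top6.npy',c,allow_pickle=True)
f=lambda im,u,v,w,h,k:cv2.resize(im[v:v+h,u:u+w,::-1],None,fx=k,fy=k,interpolation=cv2.INTER_CUBIC)
cv2.imwrite('pics/g6.png',np.hstack([f(c['pixels'],264,90,90,140,4),f(d['pixels'],230,190,55,70,8)[:560,:440]]))
E
```

```text
[ 0.46161205 -0.09765225  0.11731269] [ 6.62725282  4.83922726 -2.16643492] [ 0.08582379  0.7916815   0.09423167  1.9950116  -0.17834618  0.36494305
  0.45773856]
```

View pics/g6.png

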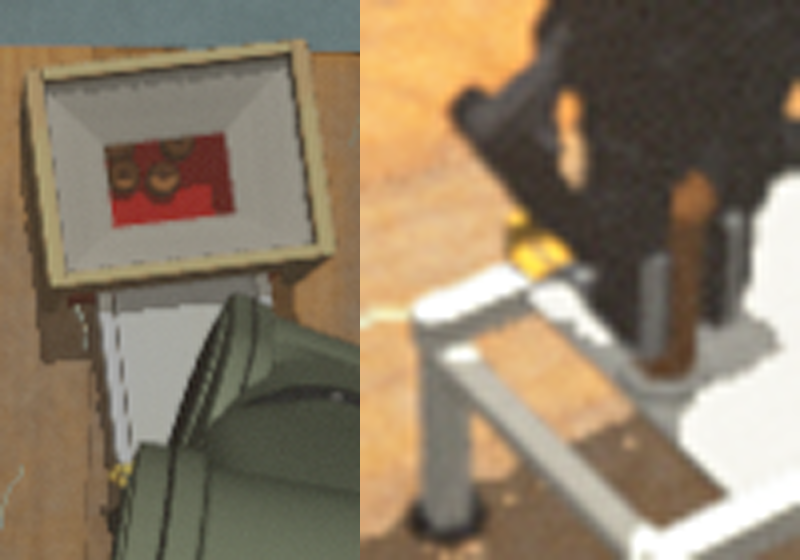

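All four beads appear in the red box below. My viewing allowance is used up, so I'll check the pointer against the clip numerically with intensity profiles along the rail.

```bash
python3 - <<'E'
from h import *
O=np.array([.6577,-.0679,0]);ex=np.array([np.cos(.138),np.sin(.138),0]);ey=np.array([-ex[1],ex[0],0])
xs=np.arange(-.228,-.176,.002)
print('      x  ',(xs*1000).astype(int))
for nm in('side0','side6','top0','top6'):
    c=np.load(nm+'.npy',allow_pickle=True).item(); im=c['pixels'].astype(np.float32)
    for y,z in((.057,.088),(.053,.088),(.062,.095),(.048,.087),(.044,.087),(.038,.087)):
        uv=proj(c,[O+ex*x+ey*y+[0,0,z] for x in xs]).astype(np.float32)
        p=cv2.remap(im,uv[:,:1],uv[:,1:],cv2.INTER_LINEAR)[:,0]
        yel=(p[:,:2].mean(1)-p[:,2]).astype(int); g=p.mean(1).astype(int)
        print(nm,y,'yel' if y>.05 else 'gray', yel if y>.05 else g)
E
```

```text
x   [-228 -226 -224 -222 -220 -218 -216 -214 -212 -210 -208 -206 -204 -201
 -199 -197 -195 -193 -191 -189 -187 -185 -183 -181 -179 -177 -175]
side0 0.057 yel [ 45  44  46  41  41  42  40  43  52  80 124 147 137 107  96 124 123  97
  58  44  41  47  44  42  43  39  39]
side0 0.053 yel [  6   4   1   3   3   0   3   8  25  74 134 151 137 113 119 138 117  59
  10   6   8   5   7   6   2   5   6]
side0 0.062 yel [ 67  70  68  70  71  70  72  69  67  66  70  84 103 105  96 105 112  86
  71  66  66  67  66  66  66  67  68]
side0 0.048 gray [233 245 238 234 248 242 235 244 221 188 171 157 143 134 132 145 179 213
 231 235 244 237 232 245 238 232 243]
side0 0.044 gray [139 136 145 136 137 147 144 137 139 128 115 112 106 104 108 110 117 136
 142 137 141 146 139 135 143 137 137]
side0 0.038 gray [118 115 118 117 117 117 119 122 121 120 120 118 117 117 121 118 118 119
 119 122 124 120 120 120 117 116 117]
side6 0.057 yel [ 43  44  45  41  41  39  33  40  54  86 132 149 141 115 102 122 113  76
  29  12  10  10  11  10   8   7   7]
side6 0.053 yel [  4   3   0   3   2   0   2   6  25  79 140 152 1
[... 1227 characters left out ...]
0 100 100 101 100 100]
top6 0.057 yel [15 15 14 15 15 15 15 15 18 24 38 43 41 46 64 71 57 28  9  0  0  0  1  1
  1  0  0]
top6 0.053 yel [17 17 17 17 16 15 13 13 13 12 13 12 16 30 49 55 48 25  8  1  1  3  4  5
  5  4  3]
top6 0.062 yel [15 13 12 12 11 11 12 13 20 41 57 63 57 51 58 65 59 31 13  9  9  8  7  6
  4  3  4]
top6 0.048 gray [101 101 101 101  99  98  97  95  93  92  90  89  87  84  82  71  65  64
  64  76  96 122 139 152 160 166 166]
top6 0.044 gray [102 101 100  98  97  96  96  96  94  93  92  90  89  89  88  85  84  83
  79  77  73  70  74 104 135 164 165]
top6 0.038 gray [102 101 101  99  97  97  95  95  94  93  92  91  91  90  88  86  82  80
  79  78  75  76  83 115 145 165 165]
```

```bash
python3 - <<'E'
from h import *
O=np.array([.6577,-.0679,0]);ex=np.array([np.cos(.138),np.sin(.138),0]);ey=np.array([-ex[1],ex[0],0])
xs=np.arange(-.145,-.105,.0015)
def run(nm,xs,z):
    c=np.load(nm+'.npy',allow_pickle=True).item(); im=c['pixels'].astype(np.float32)
    print(nm,z,(xs*1e4).astype(int))
    for y in(.044,.038,.032,.026,.02):
        uv=proj(c,[O+ex*x+ey*y+[0,0,z] for x in xs]).astype(np.float32)
        print(y,cv2.remap(im,uv[:,:1],uv[:,1:],cv2.INTER_LINEAR)[:,0].mean(1).astype(int))
run('side0',xs,.086);run('top0',xs,.086);run('side6',xs-.079,.086)
E
```

```text
side0 0.086 [-1450 -1435 -1419 -1404 -1389 -1374 -1359 -1344 -1329 -1314 -1299 -1284
 -1269 -1254 -1239 -1224 -1209 -1194 -1179 -1164 -1149 -1134 -1119 -1104
 -1089 -1074 -1059]
0.044 [131 126 123 124 127 125 148 175 201 206 205 205 207 196 164 128 107 115
 136 151 173 192 201 199 198 199 212]
0.038 [120 122 122 118 116 139 171 204 228 232 233 233 226 201 159 125 114 134
 167 200 222 230 233 232 232 231 232]
0.032 [165 167 161 152 146 151 182 211 226 233 235 232 221 192 149 119 115 136
 172 206 222 229 231 232 234 234 233]
0.026 [167 167 162 154 152 165 189 215 228 232 233 231 214 184 144 109 101 125
 160 197 219 231 233 233 208 176 139]
0.02 [129 126 126 130 130 152 182 209 230 235 235 227 213 178 137 112 102 125
 159 190 216 191 159 120  82  74  65]
top0 0.086 [-1450 -1435 -1419 -1404 -1389 -1374 -1359 -1344 -1329 -1314 -1299 -1284
 -1269 -1254 -1239 -1224 -1209 -1194 -1179 -1164 -1149 -1134 -1119 -1104
 -1089 -1074 -1059]
0.044 [ 65  66  65  65  66  74  87 109 135 149 160 162 161 152 139 113 100 121
 139 154 162 162 162 162 162 162 162]
0.038 [ 65  64  65  66  67  66  71  99 125 1
[... 484 characters left out ...]
-2119 -2104 -2089 -2074
 -2059 -2044 -2029 -2014 -1999 -1984 -1969 -1954 -1939 -1924 -1909 -1894
 -1879 -1864 -1849]
0.044 [132 137 139 135 136 144 144 157 186 204 205 198 189 175 156 131 109 112
 121 127 117  99  78  62  55  54  51]
0.038 [137 134 130 133 132 134 151 200 229 242 245 244 246 245 223 182 139 115
 104  99  85  73  60  55  52  52  53]
0.032 [174 176 177 177 174 170 179 202 227 236 240 244 246 226 192 134  89  66
  55  52  52  52  51  48  49  51  52]
0.026 [180 179 178 179 176 163 151 149 155 166 203 235 230 208 150  97  66  50
  47  48  50  51  52  53  57  75  91]
0.02 [182 181 182 182 177 167 153 148 162 185 209 235 237 196 141  90  60  51
  51  51  55  60  74  89  98 103 102]
```

drive_tool([
  [1, 0, -1, 0, 0, 0, 0],
  [1, 0, -2.2, 0, 0, 0, 0],
  [1, 0, -2.2, 0, 0, 0, 0],
  [1, 0, -2.2, 0, 0, 0, 0],
  [1, 0, -2.2, 0, 0, 0, 0],
  [1, 0, -2.2, 0, 0, 0, 0],
])

```text
time_s: 17.45
tool_pos: [0.4594, -0.098, 0.1173]
eef_rot: [[-0.138, 0.99, -0.003], [0.99, 0.138, -0.003], [-0.003, -0.003, -1.0]]
force: [7.2, 5.4, -4.1]
finger_gap: 0.0174
gripper_force: 58.5
```

```bash
python3 - <<'E'
from h import *
s=state();print(s['tool_pos'],s['finger_gap'],s['gripper_force'],s['force'], np.linalg.norm(s['tool_pos'][:2]-[.5385,-.0869]))
O=np.array([.6577,-.0679,0]);ex=np.array([np.cos(.138),np.sin(.138),0]);ey=np.array([-ex[1],ex[0],0])
xs=np.arange(-.224,-.184,.0015)
c=cam('side'); im=c['pixels'].astype(np.float32); print((xs*1e4).astype(int))
for y in(.047,.044,.038):
    uv=proj(c,[O+ex*x+ey*y+[0,0,.086] for x in xs]).astype(np.float32)
    print(y,cv2.remap(im,uv[:,:1],uv[:,1:],cv2.INTER_LINEAR)[:,0].mean(1).astype(int))
# wooden beads seen through throat (top view)
t=cam('top');h=cv2.cvtColor(t['pixels'],cv2.COLOR_RGB2HSV)[118:152,285:330]
m=cv2.inRange(h,(5,60,40),(20,190,255)); n,_,st,ce=cv2.connectedComponentsWithStats(m); print([(int(a[4]),b.round(1).tolist()) for a,b in zip(st[1:],ce[1:]) if a[4]>4])
E
```

```text
[ 0.45944955 -0.09796448  0.11733177] 0.017355944818797167 58.50822528755259 [ 7.21201781  5.38216205 -4.12752913] 0.07982102231158937
[-2240 -2225 -2210 -2195 -2180 -2165 -2150 -2135 -2120 -2105 -2090 -2075
 -2060 -2044 -2029 -2014 -1999 -1984 -1969 -1954 -1939 -1924 -1909 -1894
 -1879 -1864 -1849]
0.047 [214 214 203 208 218 218 205 213 220 208 186 178 164 137 125 120 118 109
  95  78  68  62  56  54  53  52  53]
0.044 [135 141 141 135 138 155 181 191 205 212 207 197 185 153 129 118 119 120
 108  90  74  60  55  52  50  50  55]
0.038 [136 133 127 131 139 178 222 238 244 245 244 237 223 195 153 123 104  88
  70  60  57  55  57  54  54  53  49]
[(8, [33.8, 6.2]), (238, [15.2, 13.7]), (6, [35.8, 13.5]), (9, [36.3, 23.3]), (6, [21.5, 27.0]), (5, [30.0, 26.0]), (6, [12.5, 28.0])]
```

Measured pull is 79.8 mm against a target of about 80 mm. The grip is firm and the beads have dropped into the box. Handing in.

```bash
python3 -c "
from bench import close_job; print(close_job())"
```

```text
the job is handed in; nothing more can be done
None
```

The job is handed in: all four beads went into the funnel and, as far as the top view shows, dropped into the box; the empty tray is back flat on the table, and the gripper still holds the shutter pulled out 79.8 mm, with the pointer within about 1 mm of the middle of the brass clip by my measurement.

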